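# Crack the left-hand rotor bolt loose

## Task

The yellow square-headed bolt in the middle of the engine's rotor has a left-hand thread: it tightens anticlockwise and loosens clockwise, seen from above. Take the red T-wrench from the green rack, seat it fully over the bolt head, feeling gently for the flats, and turn the bolt loose by about a sixth of a turn (60 degrees) without ever straining it the wrong way. Then stand the red wrench upright in its empty cell of the rack again, let go, and leave everything else where it is.

Things in the scene. Friction and masses are not known exactly. Their poses are not given: they have to be found in the camera images.
- wrench: red-handled steel T-wrench, 300 g, upright. Origin: centre of its open lower end; z up its 12 mm round shank, x along its crossbar. The lower end is a square socket, 21.6 mm inside with flats along x and y, 31 mm outside, 18 mm deep: it fits the bolt head with 0.8 mm clearance a side, in any of four orientations, with about 5 degrees of slack either way
- wrench_bar (a point): centre of the red wrench's crossbar, 137 mm above its lower end: a flat-sided red bar 100 mm long (x), 14 mm wide, 18 mm tall
- bolt_top (a point): point on the engine, on the bolt's axis at the top of its yellow square head, 91.5 mm above the bench; its x and y are the engine's and do not show how the flats lie, which is to be found by feel or by eye. Head: 20 mm square with a dark stripe across it parallel to two flats, straight for the lower 10 mm, then chamfered over 1.5 mm to 17.4 mm square
- bolt_seat (a point): point on the engine, on the bolt's axis where the head's underside meets its washer (28 mm across), 79 mm above the bench; x, y as the engine's. A wrench set on the head with its flats crossed sticks 10 to 11.5 mm above this; when the flats line up it drops until its lower end is here
- bolt (a joint): rotation of the bolt in rad from fully tight (0), growing clockwise seen from above (loosening); it turns with a steady drag of about 0.15 N m and stays where it is left. Anticlockwise it stands hard against its stop at 0
- engine: grey work plate 240 by 180 mm, fixed to the bench, with a small aluminium engine on it: crankcase, round cover, dark rotor on top; origin under the plate's centre, the rotor's axis above it; x towards the finned cylinder (80 mm tall)
- rack: green wrench rack, fixed to the bench: base 210 by 66 by 8 mm with two square cells, 46 mm wide inside, walls 5 mm thick rising to 50 mm above the bench; origin under its centre, x along it through both cells. One cell holds the red wrench, the other the blue; which is which varies
- cell_near (a point): centre of the floor of one cell, at rack x = -75 mm, 8 mm above the bench
- cell_far (a point): centre of the floor of the other cell, at rack x = +75 mm, 8 mm above the bench
- blue_wrench: blue-handled T-wrench of the same size standing in the other cell, with a smaller socket that does not fit: leave it alone
- piston: bare aluminium piston, a plain cylinder 48 mm across, 44 mm tall, standing on the bench; leave it alone
- bearing: steel bearing ring, 52 mm across, 15 mm tall, lying flat; leave it alone
- spray_can: upright spray can, 60 mm across, 170 mm tall, yellow label; leave it alone
- oil_bottle: upright black oil bottle, 70 mm across, 170 mm tall; leave it alone
- grease_jar: green grease jar, 68 mm across, 60 mm tall; leave it alone
- spanner: open-ended steel spanner lying on the bench; leave it alone
- driver: orange screwdriver lying on the bench; leave it alone
- socket_loose: loose steel socket, 26 mm across, 30 mm tall; leave it alone

How it is judged:
On the way, in this order (a step that is already met when the one before it is completed fails the run):
1. the red wrench is seated fully over the bolt head, upright (z of wrench in the frame of bolt_seat below 0.004 m and horizontal distance between wrench and bolt_seat below 0.004 m and angle between wrench's own z axis and vertical below 0.08 rad and value of joint bolt below 0.5 rad), for 0.2 s.
2. with the wrench seated, the bolt has been turned clockwise by at least 45 degrees (z of wrench in the frame of bolt_seat below 0.004 m and horizontal distance between wrench and bolt_seat below 0.004 m and angle between wrench's own z axis and vertical below 0.08 rad and value of joint bolt above 0.785 rad), for 0.1 s.
At the end, for the whole second after the job is handed in: The bolt stands 45 to 75 degrees (0.785 to 1.31 rad) clockwise of tight; the red wrench stands upright (within 0.1 rad) and still on the floor of a cell of the rack (within 16 mm of its centre), released (value of joint bolt between 0.785 and 1.31 rad and ((horizontal distance between wrench and cell_near below 0.016 m and z of wrench in the frame of cell_near below 0.005 m) or (horizontal distance between wrench and cell_far below 0.016 m and z of wrench in the frame of cell_far below 0.005 m)) and angle between wrench's own z axis and vertical below 0.1 rad and linear speed of wrench below 0.02 m/s); the robot touches nothing.
It fails at once if the bolt is strained the wrong way, past tight (value of joint bolt below -0.05 rad).
It fails at once if the wrench is forced on the bolt: contact force over 60 N (contact force between wrench and bolt above 60 N).
It fails at once if the wrench is pressed on the engine with more than 35 N (contact force between wrench and engine above 35 N).
It fails at once if the gripper bears on the engine or the bolt (contact force between any of the arm, the fingers and engine above 8 N or contact force between the fingers and bolt above 8 N).
It fails at once if another thing is moved by more than 30 mm (distance of any of piston, bearing, spray_can, oil_bottle, grease_jar, spanner, driver, socket_loose, blue_wrench from where it was at the start of the episode above 0.03 m).
It also fails if it takes over 72 s, if anything falls off the work surface, if the arm or the gripper's body presses on something with over 40 N, if the wrist force passes 120 N, or if a joint passes its speed limit or range.

## Robot

A 7-joint arm with a two-finger parallel gripper is mounted at the origin on the work surface. World frame = base frame: x ahead of the robot, y to its left, z up, the work surface at z = 0. Lengths are in m, angles in rad, forces in N, time in s.
With the tool pointing down it reaches from about 0.425 to 0.925 m from the base axis. Payload 6.8 kg.
Tool frame: the origin (TCP) lies between the finger pads; the fingertips stand r.tcp_to_tips ahead of it and the grasp point (between the pads) lies 3 mm ahead of it (r.tcp_to_tips is the distance from the TCP to the fingertips, in m); z points along the fingers, y is the line along which they close (so a half turn about z gives the same grasp; the last joint's range is limited). The gripper opens to 85 mm and grips with 20 to 120 N. Pads are 22 mm wide; open, the fingers measure 114 mm over their backs; the gripper's body (76 mm by 85 mm) begins 54 mm behind the grasp point. The pads swing forward as they close: fully open they stand 13 mm farther back than shut.
Start: joints at [1.074, 0.477, 0.022, 1.555, -0.011, 1.109, -0.083], TCP at [0.256, -0.625, 0.223] pointing down, gripper open.
Joint ranges: [-2.96, 2.96], [-0.34, 2.1], [-1.41, 1.46], [0.24, 2.44], [-1.37, 4.51], [0.17, 1.92], [-2.96, 2.96]. Speed limits (rad/s): [2.39, 2.39, 3.14, 3.14, 3.14, 3.14, 3.14].

## Interface

Orientations are given as a rotation vector (axis times angle).
In Python, from bench import r gives the robot as it stands. The module is installed in compiled form; this text tells all that it offers.
- The arm moves only by the tool step_arm, never from a script. Its argument "moves" is a list of rows, each an object of numbers: "rx", "ry", "rz": the turn, a rotation vector about the tool's x, y, z in degrees; "dx", "dy", "dz": the shift along the tool's x, y, z in mm; "gripper": the opening, from -1 (shut) to 1 (fully open). In form: [{"rx": .., "ry": .., "rz": .., "dx": .., "dy": .., "dz": .., "gripper": ..}, ...]. A call has 1 to 20 rows; each row shifts and turns the commanded pose from where the row before left it, along the tool's axes as they then stand; what a row does not reach is not made up. A row lasts 1/8 s, in which the tool goes at most 62.5 mm and 10.7 degrees, less where a joint would pass 70% of its speed; a pose out of reach is approached as far as the arm can. A call is refused whole if a number of a shift passes 62.5 or a number of a turn 10.7, either way. A call with a gripper value outside its range is refused whole. The fingers move at their own pace and stop on an object; "grip_force" is the grip in N (left out, the last holds). Time passes only in rows, so rows that do not move let the fingers close. It gives the time, the measured TCP pose, the force, the opening and the grip force at its end, in the units of the state.
- r.get_obs(): the state, without advancing time (a new reading comes with each control period).
- r.grab_frame(name): name is "scene" or "top" or "wrist"; returns the picture (420x560x3 uint8, blue, green, red); there is no depth.
- r.camera_info(name): a dict with "mtx" (3x3 intrinsics, pixels), "D" ([k1, k2, p1, p2, k3] as OpenCV has them; the pictures are not rectified), "rvec" (rotation vector, rad) and "tvec" (3), from world to camera coordinates, as OpenCV has them. Camera axes: x right, y down, z forward; pixel columns grow to the right and rows downward; lengths in m; the calibration is good to about 2 mm. A picture is of the moment at which its call begins: read the wrist's pose just before it. camera_info takes no time and is no camera call; for the wrist camera it gives the pose at the moment of the call.
- r.hand_in(): hands the job in; it is judged then, once.
The state is a dict: "clock": time; "joints": joint angles; "qvel": joint speeds; "tau": joint torques, N m; "tcp_pos": TCP position; "orientation": TCP orientation; "contact_force": force on the tool from outside, world axes, zero at the start; "moment": the same for the moment, N m; "grip_width": finger opening in m; "gripper_force": force on a finger pad.
Only numpy, scipy, OpenCV 4.12 (cv2) and the standard library are available. Lean on these libraries where they do the work, as an engineer would, in place of code of your own. Each camera call takes 0.05 s, during which the arm holds its last target. There are 200 camera calls.

## Working session

There is one attempt and no reset: what is moved stays moved. The work goes in short steps, Python scripts to look and compute and a tool call to move; the robot and the scene stay as the last step left them, time stands still between calls to the robot, and variables do not carry over. Pictures are saved under pics/ and viewed, at most 10 in all, crops included, and the job is handed in when it is done.

Besides the shell and the picture viewer there is one more tool, called after "Emit:" in YAML: its name, and indented under it one key for each argument. step_arm: Moves the arm, as the interface text tells. Its arguments: {"type":"object","properties":{"moves":{"type":"array","items":{"type":"object","properties":{"rx":{"type":"number"},"ry":{"type":"number"},"rz":{"type":"number"},"dx":{"type":"number"},"dy":{"type":"number"},"dz":{"type":"number"},"gripper":{"type":"number"}}}},"grip_force":{"type":"number"}},"required":["moves"]}

```bash
mkdir -p pics
python3 - <<'E'
from bench import r
import cv2,numpy as np
for n in("scene","top"):
    cv2.imwrite(f"pics/{n}0.png",r.grab_frame(n)); c=r.camera_info(n)
    R=cv2.Rodrigues(np.array(c["rvec"],float))[0]; print(n,np.round(-R.T@np.array(c["tvec"]).ravel(),3),np.round(c["mtx"],1).tolist(),np.round(R[2],2))
print(r.get_obs(),r.tcp_to_tips)
E
```

```text
scene [1.248 0.105 0.861] [[387.7, 0.0, 280.5], [0.0, 387.7, 215.3], [0.0, 0.0, 1.0]] [-0.67 -0.06 -0.74]
top [0.358 0.024 1.789] [[528.6, 0.0, 280.4], [0.0, 528.6, 209.7], [0.0, 0.0, 1.0]] [ 0.13  0.   -0.99]
{'clock': 0.1, 'joints': array([ 1.07389127,  0.47768515,  0.02236784,  1.55631166, -0.0114825 ,
        1.10930598, -0.08309601]), 'qvel': array([-0.00012487, -0.00118235,  0.00071243, -0.00313133, -0.00030826,
       -0.00123064, -0.0006143 ]), 'tau': array([ 4.98764974e-03, -5.97753346e+01,  1.61408085e+00, -2.81952971e+01,
        1.28644524e-02,  5.04758253e-03, -5.07930883e-05]), 'tcp_pos': array([ 0.25565322, -0.62414558,  0.22226238]), 'orientation': array([-3.08092226e+00, -6.06615807e-01,  6.94176814e-04]), 'contact_force': array([0.32454928, 0.12925708, 0.07646637]), 'moment': array([-0.05087294, -0.01765189,  0.007168  ]), 'gripper_force': 0.0, 'grip_width': 0.08534530144174185} 0.022
```

View pics/scene0.png

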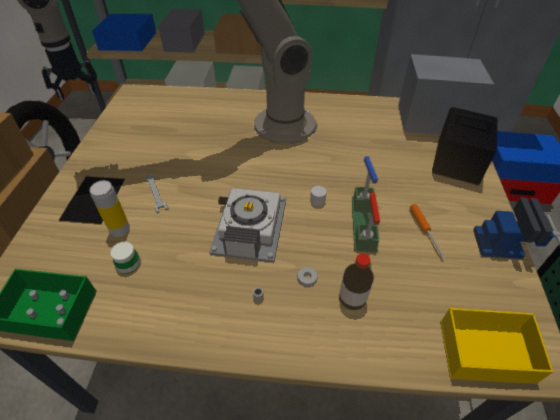

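View pics/top0.png

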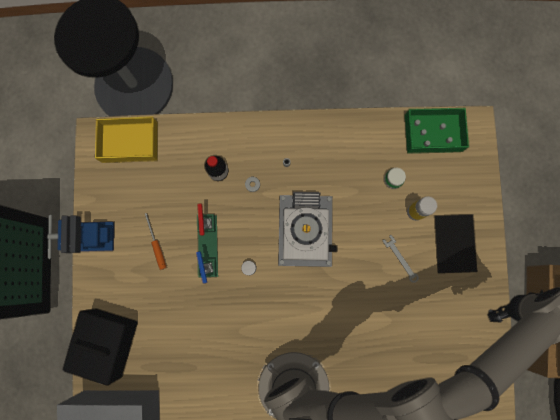

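The red wrench is in the rack's farther cell: top-view bar about (201,220), scene about (374,207). The blue one is in the nearer cell, and the bolt is at top (306,229). I'll enlarge these.

```bash
cat > h.py <<'E'
import cv2,numpy as np
from bench import r
def cam(n):
    c=r.camera_info(n); return [np.array(c[k],float) for k in("mtx","D","rvec","tvec")]
def world(n,uv,z,C=None):
    K,D,rv,tv=C or cam(n); R=cv2.Rodrigues(rv)[0]; o=-R.T@tv.ravel()
    p=cv2.undistortPoints(np.array([[uv]],float),K,D)[0,0]; d=R.T@np.r_[p,1]
    return o+d*(z-o[2])/d[2]
def px(n,P,C=None):
    K,D,rv,tv=C or cam(n); return cv2.projectPoints(np.array(P,float).reshape(-1,3),rv,tv,K,D)[0].reshape(-1,2)
E
python3 - <<'E'
from h import *
t=cv2.imread("pics/top0.png");s=cv2.imread("pics/scene0.png")
def crop(im,x,y,w,h,k): return cv2.resize(im[y:y+h,x:x+w],None,fx=k,fy=k,interpolation=cv2.INTER_CUBIC)
a=crop(t,185,195,50,100,6);b=crop(t,270,185,75,90,5.3333);c=crop(s,340,150,50,100,6)
h=600
o=np.zeros((600,800,3),np.uint8)
a=crop(t,190,198,34,90,6.5);b=crop(t,275,190,62,80,4.6);c=crop(s,348,150,40,100,6)
o[:a.shape[0],:a.shape[1]]=a;o[:b.shape[0],240:240+b.shape[1]]=b;o[:c.shape[0],550:550+c.shape[1]]=c
cv2.imwrite("pics/crop1.png",o)
print(world("top",(306,229),.0915),world("top",(201,220),.145),world("scene",(249,206),.0915),world("scene",(374,207),.15))
E
```

```text
[ 0.51611171 -0.05516675  0.0915    ] [0.5488397  0.27569289 0.145     ] [ 0.52761913 -0.04940705  0.0915    ] [0.55447574 0.27813837 0.15      ]
```

View pics/crop1.png

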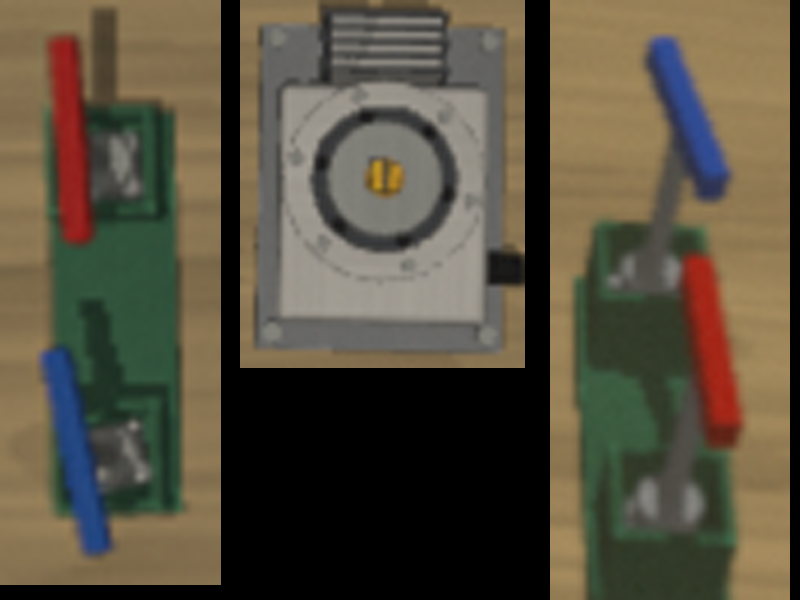

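Red bar ends in the top view: about (199.7,203.8) and (202,235). The bolt is at about (307,228.6) with its stripe near vertical in the image. Next I work out the poses and the wrist camera offset.

Run:
```python
from h import *
from scipy.spatial.transform import Rotation as Ro
f=lambda cx,cy,k,x,y,ox=0:((cx-ox)/k+x,cy/k+y)
# bar ends top view, rack corners, scene bar, engine plate corners
e=[world("top",f(u,v,6.5,190,198),.154) for u,v in((63,38),(77,240))];print("bar",e,np.linalg.norm(e[0]-e[1]))
e=[world("scene",f(u,v,6,348,150,550),.154) for u,v in((696,258),(728,432))];print("barS",e)
print("bolt",world("top",f(383,177,4.6,275,190,240),.0915))
pl=[world("top",f(u,v,4.6,275,190,240),.01) for u,v in((262,25),(506,27),(502,350),(257,346))];print("plate",np.round(pl,4),np.mean(pl,0))
rk=[world("top",f(u,v,6.5,190,198),z) for u,v,z in((56,513,.008),(182,511,.008))];print("rack",np.round(rk,4))
o=r.get_obs();R=Ro.from_rotvec(o["orientation"])
K,D,rv,tv=cam("wrist");Rc=cv2.Rodrigues(rv)[0];c=-Rc.T@tv.ravel()
print("cam in tool",R.inv().apply(c-o["tcp_pos"]),R.inv().as_matrix()@Rc.T,K[0,0])
print(R.as_matrix())
```

```text
bar [array([0.59888217, 0.27798669, 0.154     ]), array([0.5009825 , 0.27213779, 0.154     ])] 0.09807423328086741
barS [array([0.50789494, 0.27616903, 0.154     ]), array([0.60837789, 0.28281378, 0.154     ])]
bolt [ 0.51779213 -0.05550522  0.0915    ]
plate [[ 0.6411  0.0263  0.01  ]
 [ 0.6343 -0.1544  0.01  ]
 [ 0.3962 -0.1418  0.01  ]
 [ 0.4045  0.0367  0.01  ]] [ 0.51903083 -0.05831314  0.01      ]
rack [[0.3724 0.3069 0.008 ]
 [0.3719 0.2415 0.008 ]]
cam in tool [ 0.07784401  0.00043553 -0.15059915] [[ 4.52140392e-04 -9.52911460e-01 -3.03248321e-01]
 [ 9.99999898e-01  4.30151903e-04  1.39303881e-04]
 [-2.30142199e-06 -3.03248353e-01  9.52911557e-01]] 312.77889815807754
[[ 9.25358910e-01  3.79091492e-01 -7.27178088e-04]
 [ 3.79092163e-01 -9.25357855e-01  1.40455687e-03]
 [-1.40444396e-04 -1.57538673e-03 -9.99998749e-01]]
```

Emit:
step_arm:
  moves:
    - {"dx": 41.6, "dy": -38.8}
    - {"dx": 41.6, "dy": -38.8}
    - {"dx": 41.6, "dy": -38.8}
    - {"dx": 41.6, "dy": -38.8}
    - {"dx": 41.6, "dy": -38.8}
    - {"dx": 41.6, "dy": -38.8}
    - {"dx": 41.6, "dy": -38.8}
    - {"dx": 41.6, "dy": -38.8}
    - {"dx": 41.6, "dy": -38.8}
    - {"dx": 41.6, "dy": -38.8}
    - {"dx": 41.6, "dy": -38.8}
    - {"rz": 9.5}
    - {"rz": 9.5}
    - {}
    - {}

```text
invalid input at $.moves[0]: expected keys rx, ry, rz, dx, dy, dz, gripper
```

Run:
```python
from h import *
from scipy.spatial.transform import Rotation as Ro
C=cam("wrist");im=r.grab_frame("wrist");o=r.get_obs();np.savez("w1.npz",*C)
cv2.imwrite("pics/w1full.png",im)
p=px("wrist",[.518,-.0555,.0915],C)[0];print(p,o["clock"],o["tcp_pos"],Ro.from_rotvec(o["orientation"]).as_matrix()[:2,0])
x,y=(p-30).astype(int);print(x,y)
cv2.imwrite("pics/w1.png",cv2.resize(im[y:y+60,x:x+60],None,fx=8,fy=8,interpolation=cv2.INTER_CUBIC))
```

```text
[-456.71437611 -561.44239436] 0.15 [ 0.25568745 -0.62420893  0.22235409] [0.92536589 0.37907513]
-486 -591Traceback (most recent call last):
  File "<stdin>", line 7, in <module>
cv2.error: OpenCV(4.12.0) /io/opencv/modules/imgproc/src/resize.cpp:4208: error: (-215:Assertion failed) !ssize.empty() in function 'resize'
```

All keys are needed in each row.

Emit:
step_arm:
  moves:
    - {"rx": 0, "ry": 0, "rz": 0, "dx": 41.6, "dy": -38.8, "dz": 0, "gripper": 1}
    - {"rx": 0, "ry": 0, "rz": 0, "dx": 41.6, "dy": -38.8, "dz": 0, "gripper": 1}
    - {"rx": 0, "ry": 0, "rz": 0, "dx": 41.6, "dy": -38.8, "dz": 0, "gripper": 1}
    - {"rx": 0, "ry": 0, "rz": 0, "dx": 41.6, "dy": -38.8, "dz": 0, "gripper": 1}
    - {"rx": 0, "ry": 0, "rz": 0, "dx": 41.6, "dy": -38.8, "dz": 0, "gripper": 1}
    - {"rx": 0, "ry": 0, "rz": 0, "dx": 41.6, "dy": -38.8, "dz": 0, "gripper": 1}
    - {"rx": 0, "ry": 0, "rz": 0, "dx": 41.6, "dy": -38.8, "dz": 0, "gripper": 1}
    - {"rx": 0, "ry": 0, "rz": 0, "dx": 41.6, "dy": -38.8, "dz": 0, "gripper": 1}
    - {"rx": 0, "ry": 0, "rz": 0, "dx": 41.6, "dy": -38.8, "dz": 0, "gripper": 1}
    - {"rx": 0, "ry": 0, "rz": 0, "dx": 41.6, "dy": -38.8, "dz": 0, "gripper": 1}
    - {"rx": 0, "ry": 0, "rz": 0, "dx": 41.6, "dy": -38.8, "dz": 0, "gripper": 1}
    - {"rx": 0, "ry": 0, "rz": 9.5, "dx": 0, "dy": 0, "dz": 0, "gripper": 1}
    - {"rx": 0, "ry": 0, "rz": 9.5, "dx": 0, "dy": 0, "dz": 0, "gripper": 1}
    - {"rx": 0, "ry": 0, "rz": 0, "dx": 0, "dy": 0, "dz": 0, "gripper": 1}
    - {"rx": 0, "ry": 0, "rz": 0, "dx": 0, "dy": 0, "dz": 0, "gripper": 1}

```text
clock: 2.02
tcp_pos: [0.5174, -0.0563, 0.223]
orientation: [3.14, 0.094, -0.0]
contact_force: [-0.4, 0.7, -0.7]
grip_width: 0.0854
gripper_force: 0.0
```

```bash
cat > look.py <<'E'
import sys
from h import *
from scipy.spatial.transform import Rotation as Ro
def look(name,P,hw=30,k=8):
    C=cam("wrist");im=r.grab_frame("wrist");o=r.get_obs();np.savez(name+".npz",*C);cv2.imwrite(f"pics/{name}full.png",im)
    p=px("wrist",P,C)[0];R=Ro.from_rotvec(o["orientation"]).as_matrix()
    x,y=np.maximum((p-hw).astype(int),0)
    print(p,"org",x,y,"k",k,o["clock"],o["tcp_pos"],"yaw",np.degrees(np.arctan2(R[1,0],R[0,0])),"z",R[:,2],o["contact_force"],o["grip_width"])
    cv2.imwrite(f"pics/{name}.png",cv2.resize(im[y:y+2*hw,x:x+2*hw],None,fx=k,fy=k,interpolation=cv2.INTER_CUBIC))
E
python3 -c "
from look import *
look('w1',[.518,-.0555,.0915])"
```

```text
[279.85592698 200.83225267] org 249 170 k 8 2.075 [ 0.5174333  -0.05638803  0.22303415] yaw 3.405740224851137 z [-1.59200124e-04 -1.35068289e-05 -9.99999987e-01] [-0.6886299  -0.00732826  0.70962915] 0.08563508257632081
```

View pics/w1.png

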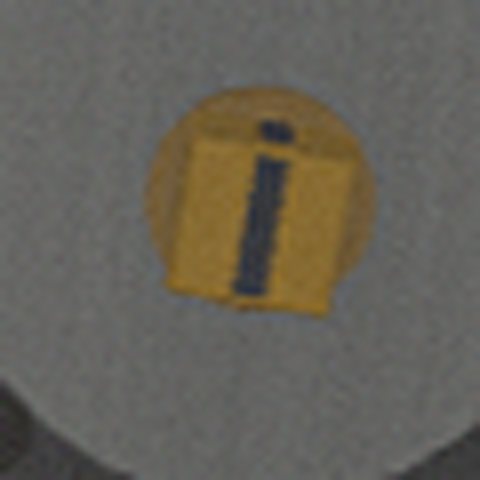

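The wrist crop shows the bolt's top face, with its stripe from (274,155) to (250,295) in crop pixels and face corners near (197,138), (357,155), (330,314) and (168,290).

Run:
```python
from h import *
C=list(np.load("w1.npz").values())
W=lambda u,v,z:world("wrist",(249+(u+.5)/8-.5,170+(v+.5)/8-.5),z,C)[:2]
a,b=W(250,295,.0915),W(274,155,.0915);print(a,b,np.linalg.norm(a-b),(a+b)/2,np.degrees(np.arctan2(*(b-a)[::-1])))
q=np.array([W(u,v,.0905) for u,v in((197,138),(357,155),(330,314),(168,290))]);print(q,q.mean(0))
for i in range(4):
    d=q[(i+1)%4]-q[i];print(np.linalg.norm(d),np.degrees(np.arctan2(d[1],d[0])))
# fit of yellow/stripe top
im=cv2.imread("pics/w1full.png");hsv=cv2.cvtColor(im,cv2.COLOR_BGR2HSV)[170:230,249:309]
bl=cv2.inRange(hsv,(90,60,20),(140,255,120));ys,xs=np.nonzero(bl);ys,xs=ys[ys>18],xs[ys>18]
P=np.array([world("wrist",(249+x,170+y),.0915,C)[:2] for x,y in zip(xs,ys)]);m=P.mean(0);v=np.linalg.svd(P-m)[2][0];print(len(P),m,v,np.degrees(np.arctan(v[1]/v[0])))
# washer ellipse centre at z=.079
print(W(262,200,.079), W(146,200,.0795),W(376,200,.0795))
```

```text
[ 0.51254871 -0.05578269] [ 0.52952792 -0.05755119] 0.017071063244290377 [ 0.52103831 -0.05666694] -5.946308985079625
[[ 0.53076478 -0.04855954]
 [ 0.52987713 -0.06716946]
 [ 0.51049211 -0.06537202]
 [ 0.51228346 -0.04611525]] [ 0.52085437 -0.05680407]
0.018631072675653993 -92.73079573714313
0.01946817299171232 174.70251740210247
0.01933991443685769 84.68539007400935
0.018642253890120246 -7.534073928636201
2 [ 0.51779333 -0.05517662] [-0.99930656  0.03723436] -2.133864857170046
[ 0.52095026 -0.0566898 ] [ 0.52022703 -0.04266747] [ 0.52191194 -0.07045464]
```

Bolt at about (0.521,-0.057), with flats at about -6° yaw. Now to a matching view above the red bar, so the camera bias cancels.

Emit:
step_arm:
  moves:
    - {"rx": 0, "ry": 0, "rz": 0, "dx": 9.3, "dy": -55, "dz": -10.3, "gripper": 1}
    - {"rx": 0, "ry": 0, "rz": 0, "dx": 9.3, "dy": -55, "dz": -10.3, "gripper": 1}
    - {"rx": 0, "ry": 0, "rz": 0, "dx": 9.3, "dy": -55, "dz": -10.3, "gripper": 1}
    - {"rx": 0, "ry": 0, "rz": 0, "dx": 9.3, "dy": -55, "dz": -10.3, "gripper": 1}
    - {"rx": 0, "ry": 0, "rz": 0, "dx": 9.3, "dy": -55, "dz": -10.3, "gripper": 1}
    - {"rx": 0, "ry": 0, "rz": 0, "dx": 9.3, "dy": -55, "dz": -10.3, "gripper": 1}
    - {"rx": 0, "ry": 0, "rz": 0, "dx": 0, "dy": 0, "dz": 0, "gripper": 1}
    - {"rx": 0, "ry": 0, "rz": 0, "dx": 0, "dy": 0, "dz": 0, "gripper": 1}

```text
clock: 3.08
tcp_pos: [0.5545, 0.2756, 0.2844]
orientation: [3.139, 0.091, -0.001]
contact_force: [0.7, -0.8, -0.5]
grip_width: 0.0859
gripper_force: 0.0
```

```bash
python3 -c "
from look import *
look('w2',[.553,.277,.154],90,4)"
```

```text
[279.01058196 203.173644  ] org 189 113 k 4 3.125 [0.55467348 0.2746411  0.28443134] yaw 3.217576874920443 z [-4.88299912e-04 -1.35074700e-03 -9.99998969e-01] [-0.41136105 -0.91804517 -0.09566052] 0.08550506527664475
```

View pics/w2.png

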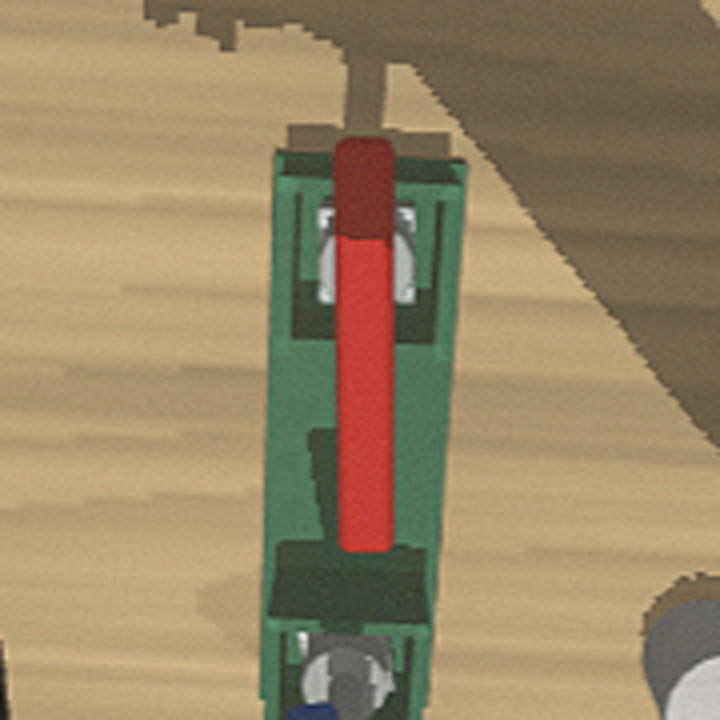

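The bar spans (364,140) to (366,551) in crop pixels, with its sides at about 336–393; it is parallel to the tool's x axis.

Run:
```python
from h import *
C=list(np.load("w2.npz").values())
W=lambda u,v,z:world("wrist",(189+(u+.5)/4-.5,113+(v+.5)/4-.5),z,C)[:2]
a=W(366,551,.154);b=W(364,139,.136);b2=W(364,145,.154);print(a,b,b2,np.linalg.norm(a-b),np.linalg.norm(a-b2),(a+b)/2,np.degrees(np.arctan2(*(b-a)[::-1])))
for v in(160,300,540): print(W(336,v,.154),W(393,v,.154))
# socket outer corners at top of socket? cell walls inner at z=.05
print("cell",W(294,340,.05),W(435,340,.05),W(277,180,.05),W(465,165,.05))
print("rack edges",W(275,155,.05),W(467,160,.05),W(432,630,.05),W(272,628,.05))
```

```text
[0.50509592 0.27320712] [0.60236808 0.27930717] [0.60287207 0.2792662 ] 0.09746324629774009 0.09796370802197282 [0.553732   0.27625714] 3.588385009344466
[0.59923319 0.28528669] [0.59997024 0.2726505 ]
[0.56747501 0.28369254] [0.56823639 0.27062059]
[0.50759716 0.28069143] [0.50840467 0.26679028]
cell [0.52968282 0.29778688] [0.53228795 0.25304141] [0.57987012 0.30499636] [0.58774351 0.24798929]
rack edges [0.58738009 0.30587502] [0.58928083 0.2475038 ] [0.42978824 0.24645502] [0.42737154 0.30125567]
```

Emit:
step_arm:
  moves:
    - {"rx": 0, "ry": 0, "rz": -0.3, "dx": -0.5, "dy": -1.6, "dz": 40, "gripper": 1}
    - {"rx": 0, "ry": 0, "rz": 0, "dx": 0, "dy": 0, "dz": 40, "gripper": 1}
    - {"rx": 0, "ry": 0, "rz": 0, "dx": 0, "dy": 0, "dz": 36, "gripper": 1}
    - {"rx": 0, "ry": 0, "rz": 0, "dx": 0, "dy": 0, "dz": 20, "gripper": 1}
    - {"rx": 0, "ry": 0, "rz": 0, "dx": 0, "dy": 0, "dz": 0, "gripper": 1}
    - {"rx": 0, "ry": 0, "rz": 0, "dx": 0, "dy": 0, "dz": 0, "gripper": -1}
    - {"rx": 0, "ry": 0, "rz": 0, "dx": 0, "dy": 0, "dz": 0, "gripper": -1}
    - {"rx": 0, "ry": 0, "rz": 0, "dx": 0, "dy": 0, "dz": 0, "gripper": -1}
    - {"rx": 0, "ry": 0, "rz": 0, "dx": 0, "dy": 0, "dz": 0, "gripper": -1}
    - {"rx": 0, "ry": 0, "rz": 0, "dx": 0, "dy": 0, "dz": 0, "gripper": -1}
    - {"rx": 0, "ry": 0, "rz": 0, "dx": 0, "dy": 0, "dz": 0, "gripper": -1}
    - {"rx": 0, "ry": 0, "rz": 0, "dx": 0, "dy": 0, "dz": 0, "gripper": -1}
  grip_force: 60

```text
clock: 4.62
tcp_pos: [0.5538, 0.278, 0.1489]
orientation: [3.14, 0.098, -0.0]
contact_force: [0.1, 0.9, 0.0]
grip_width: 0.0002
gripper_force: 0.0
```

The fingers closed on nothing; I'll look.

Run:
```python
from h import *
w=r.grab_frame("wrist");s=r.grab_frame("scene");t=r.grab_frame("top")
o=np.zeros((600,800,3),np.uint8)
w=cv2.resize(w,(400,300));s=cv2.resize(s[110:260,300:440],None,fx=2.8,fy=2.8);t=cv2.resize(t[180:300,160:260],None,fx=2.4,fy=2.4)
o[:300,:400]=w;o[:s.shape[0],405:405+s.shape[1]]=s[:,:395];o[305:305+t.shape[0],:t.shape[1]]=t
cv2.imwrite("pics/chk.png",o);ob=r.get_obs();print(ob["grip_width"],ob["gripper_force"],ob["tcp_pos"],ob["contact_force"])
```

```text
-0.0002885235702776947 0.0 [0.55382269 0.27800195 0.14887837] [0.3638945  0.03935375 0.37166101]
```

View pics/chk.png

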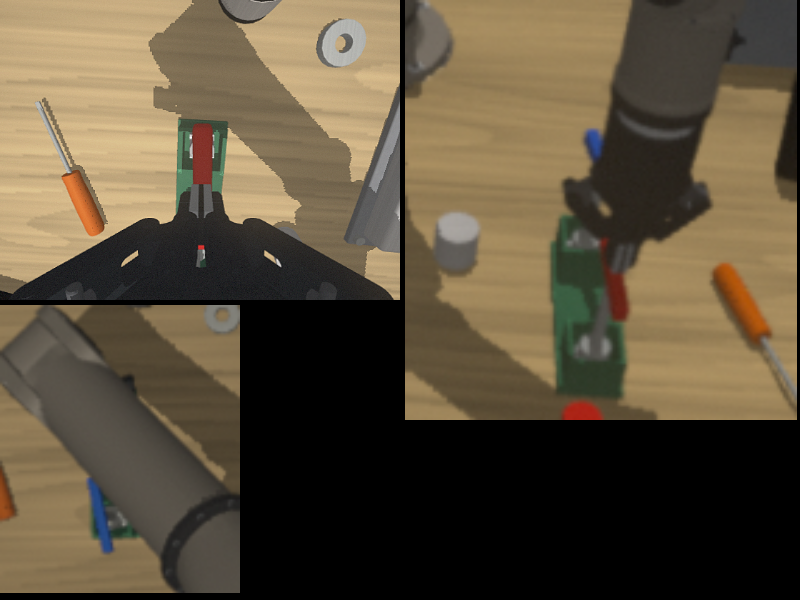

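Run:
```python
from h import *
C=cam("wrist");o=r.get_obs();t=o["tcp_pos"]
for z in(.11,.12,.127,.135,.149,.154,.17): print(z,px("wrist",[t[0],t[1],z],C)/1.4,px("wrist",[t[0]+.011,t[1],z],C)/1.4,"barend",px("wrist",[.604,.2795,z],C)/1.4)
w=r.grab_frame("wrist");cv2.imwrite("pics/w3.png",cv2.resize(w[160:370,200:370],None,fx=2.8,fy=2.8,interpolation=cv2.INTER_CUBIC))
```

```text
0.11 [[200.35823826 170.93784285]] [[201.11888759 159.60990683]] barend [[202.27862996 115.9162163 ]]
0.12 [[200.33462852 175.31783804]] [[201.1327229  163.50287116]] barend [[202.35499895 117.74555957]]
0.127 [[200.31668135 178.64766493]] [[201.1432556  166.46683962]] barend [[202.4134698  119.14623168]]
0.135 [[200.29454973 182.75424851]] [[201.15626277 170.1274782 ]] barend [[202.48607726 120.88562068]]
0.149 [[200.25097554 190.84083569]] [[201.18193294 177.35300255]] barend [[202.63068633 124.35012717]]
0.154 [[200.23368382 194.05033727]] [[201.19214221 180.22707396]] barend [[202.68869087 125.73987591]]
0.17 [[200.17085579 205.71404004]] [[201.22934527 190.70229048]] barend [[202.90248191 130.86260967]]
```

View pics/w3.png

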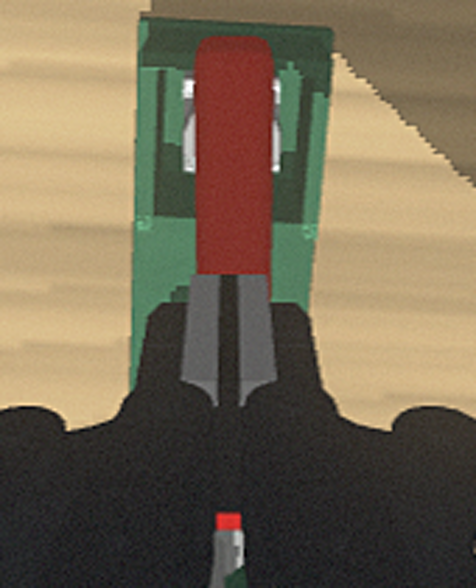

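Run:
```python
from h import *
from scipy.optimize import least_squares
C2=list(np.load("w2.npz").values());C3=cam("wrist");np.savez("w3.npz",*C3)
f2=lambda u,v:(189+(u+.5)/4-.5,113+(v+.5)/4-.5); f3=lambda u,v:(200+(u+.5)/2.8-.5,160+(v+.5)/2.8-.5)
n2=f2(366,551);n3=f3(229,530)
for z in(.12,.13,.14,.15,.16): print(z,"near end",world("w",n2,z,C2)[:2],world("w",n3,z,C3)[:2],
 "far(bottom edge z-.018)",world("w",f2(364,138),z-.018,C2)[:2],world("w",f3(234,36),z-.018,C3)[:2],
 "width", np.linalg.norm(world("w",f2(337,300),z,C2)-world("w",f2(393.5,300),z,C2)),np.linalg.norm(world("w",f3(196,200),z,C3)-world("w",f3(272,200),z,C3)))
```

```text
0.12 near end [0.48969369 0.27240215] [0.47538704 0.27242079] far(bottom edge z-.018) [0.59920947 0.27925885] [0.59634224 0.27891588] width 0.014549437850980569 0.016645573164307634
0.13 near end [0.49422375 0.27263891] [0.48409305 0.27298006] far(bottom edge z-.018) [0.6002064  0.27927693] [0.59813068 0.27909533] width 0.014087618529828903 0.015718273690490954
0.14 near end [0.49875382 0.27287566] [0.49279906 0.27353933] far(bottom edge z-.018) [0.60120332 0.27929501] [0.59991912 0.27927478] width 0.013625799208677243 0.014790974216674227
0.15 near end [0.50328389 0.27311242] [0.50150506 0.2740986 ] far(bottom edge z-.018) [0.60220025 0.27931309] [0.60170756 0.27945422] width 0.013163979887525514 0.013863674742857445
0.16 near end [0.50781396 0.27334917] [0.51021107 0.27465788] far(bottom edge z-.018) [0.60319717 0.27933117] [0.60349601 0.27963367] width 0.012702160566373848 0.012936375269040772
```

Run:
```python
from h import *
t=r.get_obs()["tcp_pos"]
for z in(.127,.14,.149,.154,.16,.17,.18):
  p=px("scene",[t[0]+.008,t[1],z])[0];print(z,(p[0]-300)*2.8+405,(p[1]-110)*2.8)
s=r.grab_frame("scene");w=r.grab_frame("wrist")
a=cv2.resize(s[180:240,350:400],None,fx=8,fy=8,interpolation=cv2.INTER_CUBIC)
b=cv2.resize(w[230:300,250:310],None,fx=6.5,fy=6.5,interpolation=cv2.INTER_CUBIC)
o=np.zeros((600,800,3),np.uint8);o[:a.shape[0],:a.shape[1]]=a;o[:b.shape[0],402:402+b.shape[1]]=b
cv2.imwrite("pics/zz.png",o)
```

```text
0.127 608.0854317998151 294.6200286377701
0.14 610.6291151838155 285.01079899548427
0.149 612.4172786545248 278.2482771040528
0.154 613.4204681226431 274.4517030462851
0.16 614.6336209452204 269.85793551260343
0.17 616.6784552321958 262.1084669423283
0.18 618.7524118833961 254.24036131916193
```

View pics/zz.png

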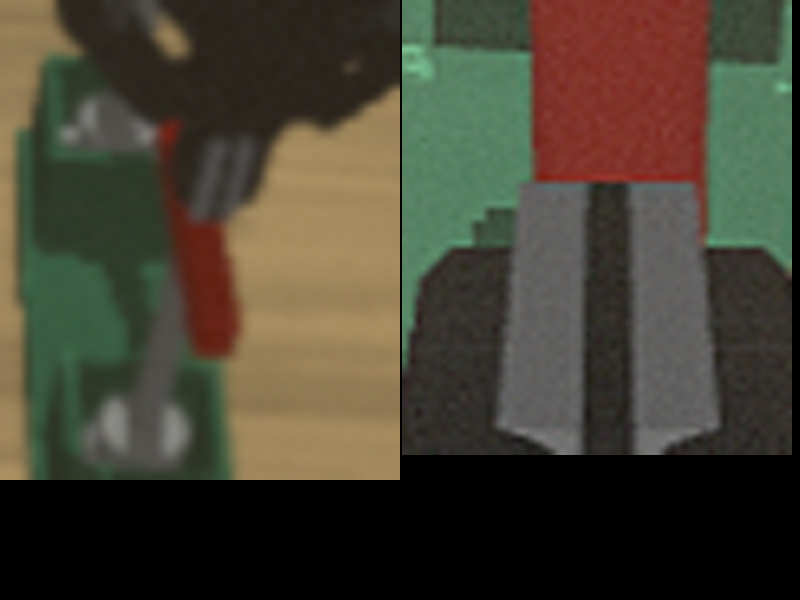

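The closed tips show at about z = 0.158, on top of the bar rather than beside it. I'll open, go 18 mm lower (body still clears the bar by ~25 mm) and close again.

Emit:
step_arm:
  moves:
    - {"rx": 0, "ry": 0, "rz": 0, "dx": 0, "dy": 0, "dz": -10, "gripper": 1}
    - {"rx": 0, "ry": 0, "rz": 0, "dx": 0, "dy": 0, "dz": 0, "gripper": 1}
    - {"rx": 0, "ry": 0, "rz": 0, "dx": 0, "dy": 0, "dz": 0, "gripper": 1}
    - {"rx": 0, "ry": 0, "rz": 0, "dx": 0, "dy": 0, "dz": 0, "gripper": 1}
    - {"rx": 0, "ry": 0, "rz": 0, "dx": 0, "dy": 0, "dz": 0, "gripper": 1}
    - {"rx": 0, "ry": 0, "rz": 0, "dx": 0, "dy": 0, "dz": 0, "gripper": 1}
    - {"rx": 0, "ry": 0, "rz": 0, "dx": 0, "dy": 0, "dz": 0, "gripper": 1}

```text
clock: 5.8
tcp_pos: [0.5538, 0.278, 0.1588]
orientation: [3.14, 0.098, -0.0]
contact_force: [0.4, 0.5, 0.5]
grip_width: 0.0858
gripper_force: 0.0
```

Emit:
step_arm:
  moves:
    - {"rx": 0, "ry": 0, "rz": 0, "dx": 0, "dy": 1.5, "dz": 10, "gripper": 1}
    - {"rx": 0, "ry": 0, "rz": 0, "dx": 0, "dy": 0, "dz": 9, "gripper": 1}
    - {"rx": 0, "ry": 0, "rz": 0, "dx": 0, "dy": 0, "dz": 9, "gripper": 1}
    - {"rx": 0, "ry": 0, "rz": 0, "dx": 0, "dy": 0, "dz": 0, "gripper": 1}
    - {"rx": 0, "ry": 0, "rz": 0, "dx": 0, "dy": 0, "dz": 0, "gripper": 1}

```text
clock: 6.42
tcp_pos: [0.554, 0.2766, 0.131]
orientation: [-3.14, -0.098, -0.0]
contact_force: [0.9, 0.4, -0.1]
grip_width: 0.0854
gripper_force: 0.0
```

Emit:
step_arm:
  moves:
    - {"rx": 0, "ry": 0, "rz": 0, "dx": 0, "dy": 0, "dz": 0, "gripper": -1}
    - {"rx": 0, "ry": 0, "rz": 0, "dx": 0, "dy": 0, "dz": 0, "gripper": -1}
    - {"rx": 0, "ry": 0, "rz": 0, "dx": 0, "dy": 0, "dz": 0, "gripper": -1}
    - {"rx": 0, "ry": 0, "rz": 0, "dx": 0, "dy": 0, "dz": 0, "gripper": -1}
    - {"rx": 0, "ry": 0, "rz": 0, "dx": 0, "dy": 0, "dz": 0, "gripper": -1}
    - {"rx": 0, "ry": 0, "rz": 0, "dx": 0, "dy": 0, "dz": 0, "gripper": -1}

```text
clock: 7.18
tcp_pos: [0.5542, 0.2768, 0.1312]
orientation: [-3.14, -0.098, -0.001]
contact_force: [1.1, 0.2, 2.2]
grip_width: 0.0124
gripper_force: 61.4
```

Gripped (61 N). The overlap seems shallow, so I'll re-grip 6 mm lower for a firmer hold.

Emit:
step_arm:
  moves:
    - {"rx": 0, "ry": 0, "rz": 0, "dx": 0, "dy": 0, "dz": 0, "gripper": -0.2}
    - {"rx": 0, "ry": 0, "rz": 0, "dx": 0, "dy": 0, "dz": 0, "gripper": -0.2}
    - {"rx": 0, "ry": 0, "rz": 0, "dx": 0, "dy": 0, "dz": 6, "gripper": -0.2}
    - {"rx": 0, "ry": 0, "rz": 0, "dx": 0, "dy": 0, "dz": 0, "gripper": -0.2}
    - {"rx": 0, "ry": 0, "rz": 0, "dx": 0, "dy": 0, "dz": 0, "gripper": -1}
    - {"rx": 0, "ry": 0, "rz": 0, "dx": 0, "dy": 0, "dz": 0, "gripper": -1}
    - {"rx": 0, "ry": 0, "rz": 0, "dx": 0, "dy": 0, "dz": 0, "gripper": -1}
    - {"rx": 0, "ry": 0, "rz": 0, "dx": 0, "dy": 0, "dz": 0, "gripper": -1}
    - {"rx": 0, "ry": 0, "rz": 0, "dx": 0, "dy": 0, "dz": 0, "gripper": -1}
  grip_force: 70

```text
clock: 8.3
tcp_pos: [0.554, 0.2767, 0.125]
orientation: [-3.14, -0.098, -0.0]
contact_force: [0.1, 0.3, -0.2]
grip_width: 0.0124
gripper_force: 69.9
```

Run:
```python
from h import *
o=r.get_obs();t=o["tcp_pos"];print(o["grip_width"],o["gripper_force"],o["contact_force"],o["moment"],o["tcp_pos"],o["clock"])
C=cam("wrist");im=r.grab_frame("wrist");np.savez("w4.npz",*C);cv2.imwrite("pics/w4full.png",im)
hsv=cv2.cvtColor(im,cv2.COLOR_BGR2HSV);m=cv2.inRange(hsv,(0,150,60),(6,255,255))|cv2.inRange(hsv,(174,150,60),(180,255,255))
n,l,s,c=cv2.connectedComponentsWithStats(m);print([x.tolist() for x in s[1:] if x[4]>15])
print(world("w",(s[1:][s[1:,4].argmax()][0]+s[1:][s[1:,4].argmax()][2]/2,s[1:][s[1:,4].argmax()][1]),.14,C))
```

```text
0.01240919577819317 69.90246891975403 [ 0.09675785  0.26820201 -0.20987931] [0.19416566 0.01300239 0.03341583] [0.55395048 0.27671218 0.12500221] 8.3
[[265, 182, 33, 193, 5722]]
[0.60331251 0.27921839 0.14      ]
```

Firm grip. Lift, carry over the bolt, and set the yaw to about -7.5° (slightly on the loosening side).

Emit:
step_arm:
  moves:
    - {"rx": 0, "ry": 0, "rz": 0, "dx": 0, "dy": 0, "dz": -15, "gripper": -1}
    - {"rx": 0, "ry": 0, "rz": 0, "dx": 0, "dy": 0, "dz": -30, "gripper": -1}
    - {"rx": 0, "ry": 0, "rz": 0, "dx": 0, "dy": 0, "dz": -35, "gripper": -1}
    - {"rx": 0, "ry": 0, "rz": 0, "dx": 0, "dy": 0, "dz": -25, "gripper": -1}
    - {"rx": 0, "ry": 0, "rz": 0, "dx": 0, "dy": 0, "dz": -15, "gripper": -1}
    - {"rx": 0, "ry": 0, "rz": 0, "dx": -3.5, "dy": 22.5, "dz": 0, "gripper": -1}
    - {"rx": 0, "ry": 0, "rz": 0, "dx": -7.5, "dy": 45, "dz": 0, "gripper": -1}
    - {"rx": 0, "ry": 0, "rz": 0, "dx": -7.5, "dy": 45, "dz": 0, "gripper": -1}
    - {"rx": 0, "ry": 0, "rz": 0, "dx": -7.5, "dy": 50, "dz": 0, "gripper": -1}
    - {"rx": 0, "ry": 0, "rz": 0, "dx": -7.5, "dy": 50, "dz": 0, "gripper": -1}
    - {"rx": 0, "ry": 0, "rz": 0, "dx": -7.5, "dy": 50, "dz": 0, "gripper": -1}
    - {"rx": 0, "ry": 0, "rz": 0, "dx": -7.5, "dy": 45, "dz": 0, "gripper": -1}
    - {"rx": 0, "ry": 0, "rz": 0, "dx": -5, "dy": 23, "dz": 0, "gripper": -1}
    - {"rx": 0, "ry": 0, "rz": 5.5, "dx": 0, "dy": 0, "dz": 0, "gripper": -1}
    - {"rx": 0, "ry": 0, "rz": 5.5, "dx": 0, "dy": 0, "dz": 0, "gripper": -1}
    - {"rx": 0, "ry": 0, "rz": 0, "dx": 0, "dy": 0, "dz": 0, "gripper": -1}
    - {"rx": 0, "ry": 0, "rz": 0, "dx": 0, "dy": 0, "dz": 0, "gripper": -1}

```text
clock: 10.48
tcp_pos: [0.5204, -0.0573, 0.2443]
orientation: [3.135, -0.201, -0.002]
contact_force: [0.1, 0.4, -3.2]
grip_width: 0.0124
gripper_force: 69.4
```

Run:
```python
from look import *
look('w5',[.521,-.0567,.13],100,3)
o=r.get_obs();print(o["moment"])
```

```text
[280.03025864 205.99999612] org 180 105 k 3 10.525 [ 0.52058725 -0.05706468  0.2444877 ] yaw -7.354509801989828 z [-9.65618660e-04 -1.39198812e-04 -9.99999524e-01] [-0.07203911  0.27125603 -3.96104399] 0.012342678908682412
[0.0118037  0.01700834 0.05928839]
```

View pics/w5.png

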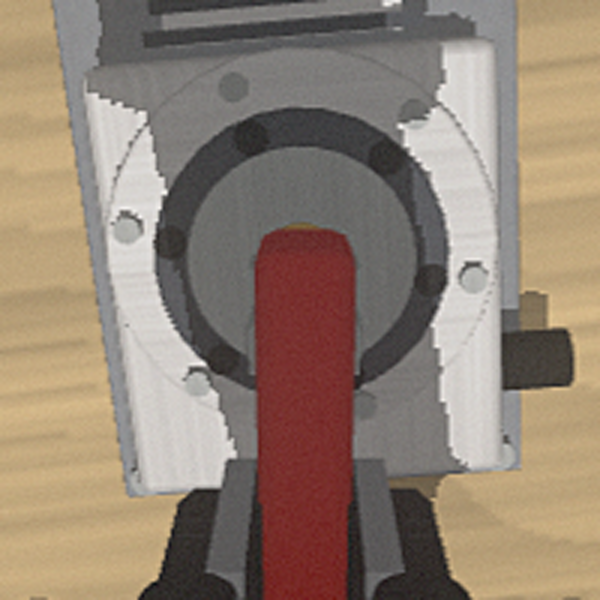

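The bar is held level and square over the bolt. Descending to just above contact.

Emit:
step_arm:
  moves:
    - {"rx": 0, "ry": 0, "rz": 0, "dx": 0.5, "dy": -0.5, "dz": 10, "gripper": -1}
    - {"rx": 0, "ry": 0, "rz": 0, "dx": 0, "dy": 0, "dz": 14, "gripper": -1}
    - {"rx": 0, "ry": 0, "rz": 0, "dx": 0, "dy": 0, "dz": 9, "gripper": -1}
    - {"rx": 0, "ry": 0, "rz": 0, "dx": 0, "dy": 0, "dz": 2, "gripper": -1}
    - {"rx": 0, "ry": 0, "rz": 0, "dx": 0, "dy": 0, "dz": 0, "gripper": -1}

```text
clock: 11.15
tcp_pos: [0.5218, -0.0563, 0.2098]
orientation: [-3.135, 0.203, 0.0]
contact_force: [-0.7, -0.7, -2.4]
grip_width: 0.0122
gripper_force: 69.4
```

Emit:
step_arm:
  moves:
    - {"rx": 0, "ry": 0, "rz": 0, "dx": 0, "dy": 0, "dz": 0.7, "gripper": -1}
    - {"rx": 0, "ry": 0, "rz": 0, "dx": 0, "dy": 0, "dz": 0.7, "gripper": -1}
    - {"rx": 0, "ry": 0, "rz": 0, "dx": 0, "dy": 0, "dz": 0, "gripper": -1}

```text
clock: 11.52
tcp_pos: [0.5217, -0.0563, 0.2086]
orientation: [3.135, -0.203, 0.0]
contact_force: [0.6, -0.1, -2.8]
grip_width: 0.0124
gripper_force: 69.4
```

Emit:
step_arm:
  moves:
    - {"rx": 0, "ry": 0, "rz": 0, "dx": 0, "dy": 0, "dz": 0.7, "gripper": -1}
    - {"rx": 0, "ry": 0, "rz": 0, "dx": 0, "dy": 0, "dz": 0.7, "gripper": -1}
    - {"rx": 0, "ry": 0, "rz": 0, "dx": 0, "dy": 0, "dz": 0, "gripper": -1}

```text
clock: 11.9
tcp_pos: [0.5216, -0.0563, 0.207]
orientation: [3.135, -0.203, -0.0]
contact_force: [-0.3, -0.4, -3.5]
grip_width: 0.0123
gripper_force: 69.4
```

Emit:
step_arm:
  moves:
    - {"rx": 0, "ry": 0, "rz": 0, "dx": 0, "dy": 0, "dz": 0.6, "gripper": -1}
    - {"rx": 0, "ry": 0, "rz": 0, "dx": 0, "dy": 0, "dz": 0.6, "gripper": -1}
    - {"rx": 0, "ry": 0, "rz": 0, "dx": 0, "dy": 0, "dz": 0, "gripper": -1}

```text
clock: 12.28
tcp_pos: [0.5216, -0.0563, 0.2058]
orientation: [-3.135, 0.203, 0.0]
contact_force: [-0.5, -0.3, -2.3]
grip_width: 0.0123
gripper_force: 69.4
```

Emit:
step_arm:
  moves:
    - {"rx": 0, "ry": 0, "rz": 0, "dx": 0, "dy": 0, "dz": 0.6, "gripper": -1}
    - {"rx": 0, "ry": 0, "rz": 0, "dx": 0, "dy": 0, "dz": 0.6, "gripper": -1}
    - {"rx": 0, "ry": 0, "rz": 0, "dx": 0, "dy": 0, "dz": 0, "gripper": -1}

```text
clock: 12.65
tcp_pos: [0.5216, -0.0563, 0.2046]
orientation: [3.135, -0.203, -0.0]
contact_force: [-0.6, 0.5, -3.7]
grip_width: 0.0125
gripper_force: 69.4
```

No contact force yet, and the lower end is already below the crossed-flats height. Continue.

Emit:
step_arm:
  moves:
    - {"rx": 0, "ry": 0, "rz": 0, "dx": 0, "dy": 0, "dz": 0.8, "gripper": -1}
    - {"rx": 0, "ry": 0, "rz": 0, "dx": 0, "dy": 0, "dz": 0.8, "gripper": -1}
    - {"rx": 0, "ry": 0, "rz": 0, "dx": 0, "dy": 0, "dz": 0, "gripper": -1}

```text
clock: 13.02
tcp_pos: [0.5216, -0.0563, 0.203]
orientation: [3.135, -0.203, -0.0]
contact_force: [0.9, 0.4, -2.7]
grip_width: 0.0122
gripper_force: 69.4
```

Emit:
step_arm:
  moves:
    - {"rx": 0, "ry": 0, "rz": 0, "dx": 0, "dy": 0, "dz": 0.8, "gripper": -1}
    - {"rx": 0, "ry": 0, "rz": 0, "dx": 0, "dy": 0, "dz": 0.8, "gripper": -1}
    - {"rx": 0, "ry": 0, "rz": 0, "dx": 0, "dy": 0, "dz": 0, "gripper": -1}

```text
clock: 13.4
tcp_pos: [0.5216, -0.0563, 0.2014]
orientation: [3.135, -0.203, -0.0]
contact_force: [0.2, -0.5, -3.1]
grip_width: 0.0125
gripper_force: 69.4
```

Emit:
step_arm:
  moves:
    - {"rx": 0, "ry": 0, "rz": 0, "dx": 0, "dy": 0, "dz": 0.8, "gripper": -1}
    - {"rx": 0, "ry": 0, "rz": 0, "dx": 0, "dy": 0, "dz": 0.8, "gripper": -1}
    - {"rx": 0, "ry": 0, "rz": 0, "dx": 0, "dy": 0, "dz": 0, "gripper": -1}

```text
clock: 13.78
tcp_pos: [0.5217, -0.0563, 0.1998]
orientation: [3.135, -0.203, -0.0]
contact_force: [-1.4, 0.2, -3.8]
grip_width: 0.012
gripper_force: 69.4
```

Emit:
step_arm:
  moves:
    - {"rx": 0, "ry": 0, "rz": 0, "dx": 0, "dy": 0, "dz": 0.8, "gripper": -1}
    - {"rx": 0, "ry": 0, "rz": 0, "dx": 0, "dy": 0, "dz": 0.8, "gripper": -1}
    - {"rx": 0, "ry": 0, "rz": 0, "dx": 0, "dy": 0, "dz": 0, "gripper": -1}

```text
clock: 14.15
tcp_pos: [0.5217, -0.0563, 0.1982]
orientation: [-3.135, 0.203, 0.0]
contact_force: [0.1, -0.2, -4.1]
grip_width: 0.0122
gripper_force: 69.4
```

Emit:
step_arm:
  moves:
    - {"rx": 0, "ry": 0, "rz": 0, "dx": 0, "dy": 0, "dz": 0.6, "gripper": -1}
    - {"rx": 0, "ry": 0, "rz": 0, "dx": 0, "dy": 0, "dz": 0.6, "gripper": -1}
    - {"rx": 0, "ry": 0, "rz": 0, "dx": 0, "dy": 0, "dz": 0, "gripper": -1}

```text
clock: 14.52
tcp_pos: [0.5216, -0.0563, 0.197]
orientation: [3.135, -0.203, -0.0]
contact_force: [-0.2, 0.2, -3.4]
grip_width: 0.0125
gripper_force: 69.4
```

Emit:
step_arm:
  moves:
    - {"rx": 0, "ry": 0, "rz": 0, "dx": 0, "dy": 0, "dz": 0.4, "gripper": -1}
    - {"rx": 0, "ry": 0, "rz": 0, "dx": 0, "dy": 0, "dz": 0.4, "gripper": -1}
    - {"rx": 0, "ry": 0, "rz": 0, "dx": 0, "dy": 0, "dz": 0, "gripper": -1}

```text
clock: 14.9
tcp_pos: [0.5217, -0.0563, 0.1962]
orientation: [-3.135, 0.203, 0.0]
contact_force: [-1.1, 0.4, -3.2]
grip_width: 0.0127
gripper_force: 69.4
```

Emit:
step_arm:
  moves:
    - {"rx": 0, "ry": 0, "rz": 0, "dx": 0, "dy": 0, "dz": 0.3, "gripper": -1}
    - {"rx": 0, "ry": 0, "rz": 0, "dx": 0, "dy": 0, "dz": 0.3, "gripper": -1}
    - {"rx": 0, "ry": 0, "rz": 0, "dx": 0, "dy": 0, "dz": 0, "gripper": -1}

```text
clock: 15.28
tcp_pos: [0.5218, -0.0563, 0.1959]
orientation: [3.135, -0.203, 0.001]
contact_force: [-0.5, 0.2, -1.4]
grip_width: 0.0121
gripper_force: 69.8
```

Contact felt exactly at the expected seating height (0.196). Settle, then begin turning clockwise.

Emit:
step_arm:
  moves:
    - {"rx": 0, "ry": 0, "rz": 0, "dx": 0, "dy": 0, "dz": 0.3, "gripper": -1}
    - {"rx": 0, "ry": 0, "rz": 0, "dx": 0, "dy": 0, "dz": 0, "gripper": -1}
    - {"rx": 0, "ry": 0, "rz": 0, "dx": 0, "dy": 0, "dz": 0, "gripper": -1}
    - {"rx": 0, "ry": 0, "rz": 2, "dx": 0, "dy": 0, "dz": 0, "gripper": -1}
    - {"rx": 0, "ry": 0, "rz": 3, "dx": 0, "dy": 0, "dz": 0, "gripper": -1}
    - {"rx": 0, "ry": 0, "rz": 3, "dx": 0, "dy": 0, "dz": 0, "gripper": -1}
    - {"rx": 0, "ry": 0, "rz": 3, "dx": 0, "dy": 0, "dz": 0, "gripper": -1}
    - {"rx": 0, "ry": 0, "rz": 0, "dx": 0, "dy": 0, "dz": 0, "gripper": -1}

```text
clock: 16.27
tcp_pos: [0.5217, -0.0564, 0.1959]
orientation: [3.1, -0.505, 0.0]
contact_force: [-2.4, -0.4, 7.0]
grip_width: 0.0127
gripper_force: 70.8
```

Run:
```python
from bench import r
o=r.get_obs();print(o["moment"],o["contact_force"],o["joints"])
```

```text
[-0.11320515  0.79633349  0.09174482] [-2.4482782  -0.44679066  6.97138941] [ 0.17742557  0.27238634 -0.22369223  1.92971503  0.07420218  0.94717506
 -1.97541141]
```

J7 is at -1.98 of -2.96; 47° more (58° total) stays in range. Continue in two parts.

Emit:
step_arm:
  moves:
    - {"rx": 0, "ry": 0, "rz": 4, "dx": 0, "dy": 0, "dz": 0, "gripper": -1}
    - {"rx": 0, "ry": 0, "rz": 4, "dx": 0, "dy": 0, "dz": 0, "gripper": -1}
    - {"rx": 0, "ry": 0, "rz": 4, "dx": 0, "dy": 0, "dz": 0, "gripper": -1}
    - {"rx": 0, "ry": 0, "rz": 4, "dx": 0, "dy": 0, "dz": 0, "gripper": -1}
    - {"rx": 0, "ry": 0, "rz": 4, "dx": 0, "dy": 0, "dz": 0, "gripper": -1}
    - {"rx": 0, "ry": 0, "rz": 4, "dx": 0, "dy": 0, "dz": 0, "gripper": -1}
    - {"rx": 0, "ry": 0, "rz": 0, "dx": 0, "dy": 0, "dz": 0, "gripper": -1}

```text
clock: 17.15
tcp_pos: [0.5215, -0.0566, 0.1959]
orientation: [2.927, -1.139, 0.0]
contact_force: [-3.4, -0.2, 7.3]
grip_width: 0.0129
gripper_force: 70.9
```

Run:
```python
from bench import r
o=r.get_obs();print(o["moment"],o["contact_force"],o["joints"])
```

```text
[-0.20404011  0.94648571  0.10825936] [-3.3980146  -0.16985446  7.3154429 ] [ 0.11967862  0.26769423 -0.15498037  1.93365161  0.05117013  0.94412464
 -2.37283631]
```

Emit:
step_arm:
  moves:
    - {"rx": 0, "ry": 0, "rz": 4, "dx": 0, "dy": 0, "dz": 0, "gripper": -1}
    - {"rx": 0, "ry": 0, "rz": 4, "dx": 0, "dy": 0, "dz": 0, "gripper": -1}
    - {"rx": 0, "ry": 0, "rz": 4, "dx": 0, "dy": 0, "dz": 0, "gripper": -1}
    - {"rx": 0, "ry": 0, "rz": 4, "dx": 0, "dy": 0, "dz": 0, "gripper": -1}
    - {"rx": 0, "ry": 0, "rz": 4, "dx": 0, "dy": 0, "dz": 0, "gripper": -1}
    - {"rx": 0, "ry": 0, "rz": 4, "dx": 0, "dy": 0, "dz": 0, "gripper": -1}
    - {"rx": 0, "ry": 0, "rz": 2, "dx": 0, "dy": 0, "dz": 0, "gripper": -1}
    - {"rx": 0, "ry": 0, "rz": 0, "dx": 0, "dy": 0, "dz": 0, "gripper": -1}
    - {"rx": 0, "ry": 0, "rz": 0, "dx": 0, "dy": 0, "dz": 0, "gripper": -1}

```text
clock: 18.27
tcp_pos: [0.5214, -0.0566, 0.1959]
orientation: [2.596, -1.767, -0.0]
contact_force: [-3.4, -2.1, 7.5]
grip_width: 0.0126
gripper_force: 71.0
```

Run:
```python
from bench import r
import numpy as np
from scipy.spatial.transform import Rotation as Ro
o=r.get_obs();R=Ro.from_rotvec(o["orientation"]).as_matrix();print(o["moment"],o["contact_force"],o["joints"],o["tcp_pos"],np.degrees(np.arctan2(R[1,0],R[0,0])))
```

```text
[-0.23727923  1.12405583  0.10418756] [-3.38279671 -2.08619192  7.49863148] [ 0.05778069  0.26388954 -0.0815897   1.93786481  0.02701578  0.94140555
 -2.80293638] [ 0.52138331 -0.05660981  0.19586702] -68.4814080458568
```

Turned 61° in all. Back off 3°, lift off, and back away along tool -x so the wrist camera sees the bolt.

Emit:
step_arm:
  moves:
    - {"rx": 0, "ry": 0, "rz": -1.5, "dx": 0, "dy": 0, "dz": 0, "gripper": -1}
    - {"rx": 0, "ry": 0, "rz": -1.5, "dx": 0, "dy": 0, "dz": -1, "gripper": -1}
    - {"rx": 0, "ry": 0, "rz": 0, "dx": 0, "dy": 0, "dz": -3, "gripper": -1}
    - {"rx": 0, "ry": 0, "rz": 0, "dx": 0, "dy": 0, "dz": -5, "gripper": -1}
    - {"rx": 0, "ry": 0, "rz": 0, "dx": 0, "dy": 0, "dz": -8, "gripper": -1}
    - {"rx": 0, "ry": 0, "rz": 0, "dx": 0, "dy": 0, "dz": -16, "gripper": -1}
    - {"rx": 0, "ry": 0, "rz": 0, "dx": 0, "dy": 0, "dz": -16, "gripper": -1}
    - {"rx": 0, "ry": 0, "rz": 0, "dx": -20, "dy": 0, "dz": 0, "gripper": -1}
    - {"rx": 0, "ry": 0, "rz": 0, "dx": -40, "dy": 0, "dz": 0, "gripper": -1}
    - {"rx": 0, "ry": 0, "rz": 0, "dx": -20, "dy": 0, "dz": 0, "gripper": -1}
    - {"rx": 0, "ry": 0, "rz": 0, "dx": 0, "dy": 0, "dz": 0, "gripper": -1}
    - {"rx": 0, "ry": 0, "rz": 0, "dx": 0, "dy": 0, "dz": 0, "gripper": -1}

```text
clock: 19.77
tcp_pos: [0.4884, 0.0162, 0.2445]
orientation: [2.643, -1.698, 0.001]
contact_force: [0.6, -1.1, -3.0]
grip_width: 0.0122
gripper_force: 69.4
```

Run:
```python
from look import *
look('w6',[.5214,-.0566,.0915],50,8)
C=list(np.load("w6.npz").values());im=cv2.imread("pics/w6full.png")
p=px("w",[.5214,-.0566,.0915],C)[0].astype(int);x0,y0=p-25
hsv=cv2.cvtColor(im[y0:y0+50,x0:x0+50],cv2.COLOR_BGR2HSV)
print("axes px for world dirs:",px("w",[[.5214,-.0566,.0915],[.5314,-.0566,.0915],[.5214,-.0466,.0915]],C))
```

```text
[281.68801522 112.07465781] org 231 62 k 8 19.825 [0.48853579 0.01582096 0.24443974] yaw -65.47808030376167 z [ 1.68861570e-04 -3.68844102e-04 -9.99999918e-01] [-0.19834362 -0.41199755 -3.68425469] 0.012819938227380449
axes px for world dirs: [[281.68801522 112.07465781]
 [271.81029084 107.32978982]
 [277.22120501 122.30324911]]
```

View pics/w6.png

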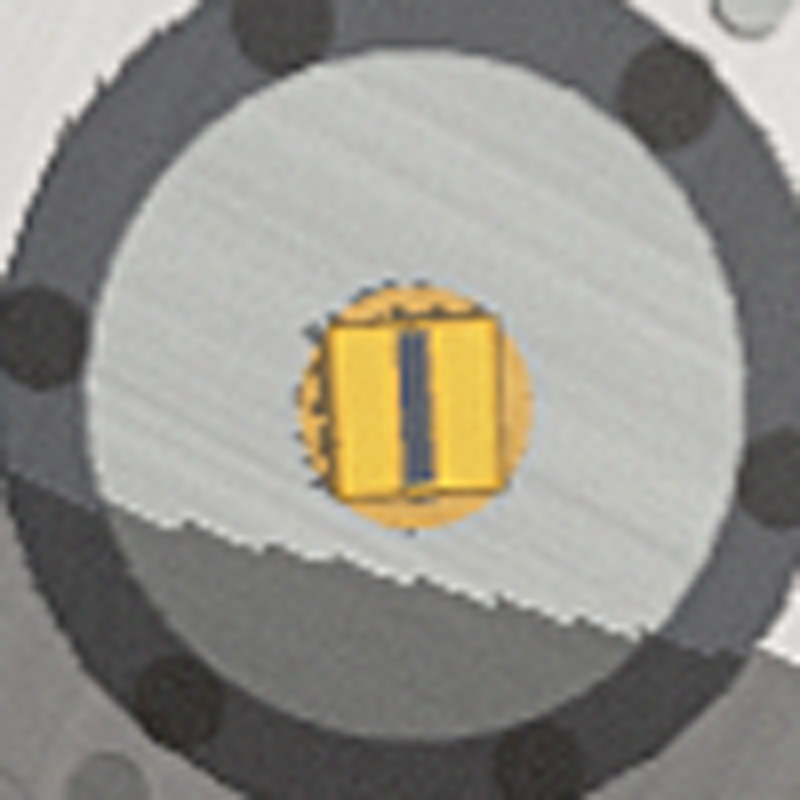

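The stripe runs (409,335)–(422,480), nearly image-vertical, giving a yaw of about -61 to -62°, so the bolt has turned about 56°. Now rotate back and carry the wrench to its cell.

Emit:
step_arm:
  moves:
    - {"rx": 0, "ry": 0, "rz": -6, "dx": 0, "dy": 0, "dz": 0, "gripper": -1}
    - {"rx": 0, "ry": 0, "rz": -9, "dx": 0, "dy": 0, "dz": 0, "gripper": -1}
    - {"rx": 0, "ry": 0, "rz": -9, "dx": 0, "dy": 0, "dz": 0, "gripper": -1}
    - {"rx": 0, "ry": 0, "rz": -9, "dx": 0, "dy": 0, "dz": 0, "gripper": -1}
    - {"rx": 0, "ry": 0, "rz": -9, "dx": 0, "dy": 0, "dz": 0, "gripper": -1}
    - {"rx": 0, "ry": 0, "rz": -9, "dx": 0, "dy": 0, "dz": 0, "gripper": -1}
    - {"rx": 0, "ry": 0, "rz": -9, "dx": 0, "dy": 0, "dz": 0, "gripper": -1}
    - {"rx": 0, "ry": 0, "rz": -9, "dx": 0, "dy": 0, "dz": 0, "gripper": -1}
    - {"rx": 0, "ry": 0, "rz": 0, "dx": 0, "dy": 0, "dz": 0, "gripper": -1}

```text
clock: 20.95
tcp_pos: [0.4886, 0.0156, 0.2443]
orientation: [3.14, 0.093, -0.0]
contact_force: [-1.1, 0.0, -3.1]
grip_width: 0.0125
gripper_force: 69.4
```

Emit:
step_arm:
  moves:
    - {"rx": 0, "ry": 0, "rz": 0, "dx": 6.8, "dy": -21.7, "dz": 0, "gripper": -1}
    - {"rx": 0, "ry": 0, "rz": 0, "dx": 15, "dy": -47, "dz": 0, "gripper": -1}
    - {"rx": 0, "ry": 0, "rz": 0, "dx": 15, "dy": -47, "dz": 0, "gripper": -1}
    - {"rx": 0, "ry": 0, "rz": 0, "dx": 15, "dy": -47, "dz": 0, "gripper": -1}
    - {"rx": 0, "ry": 0, "rz": 0, "dx": 15, "dy": -47, "dz": 0, "gripper": -1}
    - {"rx": 0, "ry": 0, "rz": 0, "dx": 14, "dy": -47, "dz": 0, "gripper": -1}
    - {"rx": 0, "ry": 0, "rz": 0, "dx": 0, "dy": 0, "dz": 0, "gripper": -1}
    - {"rx": 0, "ry": 0, "rz": 0, "dx": 0, "dy": 0, "dz": 0, "gripper": -1}

```text
clock: 21.95
tcp_pos: [0.5532, 0.2767, 0.2438]
orientation: [3.139, 0.093, -0.001]
contact_force: [0.2, -0.6, -3.6]
grip_width: 0.0123
gripper_force: 69.4
```

Within 1 mm of the pick-up position. Lowering to just above the floor (pick-up z was 0.125).

Emit:
step_arm:
  moves:
    - {"rx": 0, "ry": 0, "rz": 0, "dx": 0.8, "dy": 0, "dz": 30, "gripper": -1}
    - {"rx": 0, "ry": 0, "rz": 0, "dx": 0, "dy": 0, "dz": 30, "gripper": -1}
    - {"rx": 0, "ry": 0, "rz": 0, "dx": 0, "dy": 0, "dz": 20, "gripper": -1}
    - {"rx": 0, "ry": 0, "rz": 0, "dx": 0, "dy": 0, "dz": 20, "gripper": -1}
    - {"rx": 0, "ry": 0, "rz": 0, "dx": 0, "dy": 0, "dz": 14, "gripper": -1}
    - {"rx": 0, "ry": 0, "rz": 0, "dx": 0, "dy": 0, "dz": 2, "gripper": -1}
    - {"rx": 0, "ry": 0, "rz": 0, "dx": 0, "dy": 0, "dz": 1, "gripper": -1}
    - {"rx": 0, "ry": 0, "rz": 0, "dx": 0, "dy": 0, "dz": 0, "gripper": -1}

```text
clock: 22.95
tcp_pos: [0.5543, 0.2781, 0.1282]
orientation: [-3.139, -0.098, -0.002]
contact_force: [0.7, -0.1, -2.7]
grip_width: 0.0124
gripper_force: 69.3
```

Emit:
step_arm:
  moves:
    - {"rx": 0, "ry": 0, "rz": 0, "dx": 0, "dy": 0, "dz": 0.5, "gripper": -1}
    - {"rx": 0, "ry": 0, "rz": 0, "dx": 0, "dy": 0, "dz": 0.5, "gripper": -1}
    - {"rx": 0, "ry": 0, "rz": 0, "dx": 0, "dy": 0, "dz": 0.5, "gripper": -1}
    - {"rx": 0, "ry": 0, "rz": 0, "dx": 0, "dy": 0, "dz": 0, "gripper": -1}

```text
clock: 23.45
tcp_pos: [0.5538, 0.2778, 0.1258]
orientation: [3.14, 0.098, -0.0]
contact_force: [0.2, 0.8, -3.3]
grip_width: 0.0127
gripper_force: 69.3
```

Emit:
step_arm:
  moves:
    - {"rx": 0, "ry": 0, "rz": 0, "dx": 0, "dy": 0, "dz": 0.5, "gripper": -1}
    - {"rx": 0, "ry": 0, "rz": 0, "dx": 0, "dy": 0, "dz": 0.4, "gripper": -1}
    - {"rx": 0, "ry": 0, "rz": 0, "dx": 0, "dy": 0, "dz": 0, "gripper": -1}
    - {"rx": 0, "ry": 0, "rz": 0, "dx": 0, "dy": 0, "dz": 0, "gripper": -1}

```text
clock: 23.95
tcp_pos: [0.5539, 0.2778, 0.125]
orientation: [-3.14, -0.098, -0.0]
contact_force: [0.1, 0.5, -2.8]
grip_width: 0.0126
gripper_force: 69.5
```

Emit:
step_arm:
  moves:
    - {"rx": 0, "ry": 0, "rz": 0, "dx": 0, "dy": 0, "dz": 0.4, "gripper": -1}
    - {"rx": 0, "ry": 0, "rz": 0, "dx": 0, "dy": 0, "dz": 0.3, "gripper": -1}
    - {"rx": 0, "ry": 0, "rz": 0, "dx": 0, "dy": 0, "dz": 0, "gripper": -1}

```text
clock: 24.32
tcp_pos: [0.5541, 0.278, 0.125]
orientation: [-3.14, -0.098, -0.001]
contact_force: [-1.3, -1.1, 5.0]
grip_width: 0.0125
gripper_force: 70.5
```

On the floor (force now +5 N). Release and rise clear.

Emit:
step_arm:
  moves:
    - {"rx": 0, "ry": 0, "rz": 0, "dx": 0, "dy": 0, "dz": -0.4, "gripper": -1}
    - {"rx": 0, "ry": 0, "rz": 0, "dx": 0, "dy": 0, "dz": 0, "gripper": 0.3}
    - {"rx": 0, "ry": 0, "rz": 0, "dx": 0, "dy": 0, "dz": 0, "gripper": 0.3}
    - {"rx": 0, "ry": 0, "rz": 0, "dx": 0, "dy": 0, "dz": 0, "gripper": 0.3}
    - {"rx": 0, "ry": 0, "rz": 0, "dx": 0, "dy": 0, "dz": 0, "gripper": 0.3}
    - {"rx": 0, "ry": 0, "rz": 0, "dx": 0, "dy": 0, "dz": -10, "gripper": 0.3}
    - {"rx": 0, "ry": 0, "rz": 0, "dx": 0, "dy": 0, "dz": -30, "gripper": 0.3}
    - {"rx": 0, "ry": 0, "rz": 0, "dx": 0, "dy": 0, "dz": -50, "gripper": 0.3}
    - {"rx": 0, "ry": 0, "rz": 0, "dx": 0, "dy": 0, "dz": -40, "gripper": 0.3}
    - {"rx": 0, "ry": 0, "rz": 0, "dx": 0, "dy": 0, "dz": -29, "gripper": 0.3}
    - {"rx": 0, "ry": 0, "rz": 0, "dx": 0, "dy": 0, "dz": 0, "gripper": 0.3}
    - {"rx": 0, "ry": 0, "rz": 0, "dx": 0, "dy": 0, "dz": 0, "gripper": 0.3}

```text
clock: 25.82
tcp_pos: [0.5535, 0.2775, 0.2832]
orientation: [3.14, 0.098, -0.001]
contact_force: [-0.2, -0.3, 0.0]
grip_width: 0.0552
gripper_force: 0.0
```

Run:
```python
from h import *
C=cam("wrist");im=r.grab_frame("wrist");o=r.get_obs();print(o["clock"],o["tcp_pos"],o["contact_force"])
hsv=cv2.cvtColor(im,cv2.COLOR_BGR2HSV);m=cv2.inRange(hsv,(0,150,60),(6,255,255))|cv2.inRange(hsv,(174,150,60),(180,255,255))
n,l,s,c=cv2.connectedComponentsWithStats(m);i=1+s[1:,4].argmax();ys,xs=np.nonzero(l==i)
a=world("w",(xs[ys==ys.max()].mean(),ys.max()),.154,C);b=world("w",(xs[ys==ys.min()].mean(),ys.min()),.145,C);print(a,b,(a+b)/2,np.linalg.norm(a-b))
```

```text
25.875 [0.55328491 0.27730112 0.28261445] [-0.36313049 -0.44582555 -0.28601327]
[0.50613797 0.27468716 0.154     ] [0.6036503  0.28072868 0.145     ] [0.55489413 0.27770792 0.1495    ] 0.0981129737356005
```

The wrench stands upright within about 1.5 mm of where it was first found. Handing in.

```bash
python3 -c "
from bench import r
print(r.hand_in())"
```

```text
the job is handed in; nothing more can be done
None
```

The bolt is loosened by about 56° (estimated from the wrist camera). The red wrench is released upright in its own cell, within about 1.5 mm of where it started. I handed the job in at about 26 s; no verdict was shown.

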